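# Steer the lamp spot onto the engraved cross

## Task

A small lamp and tilting mirror throw a spot of light onto the black plate of this microscope-lamp alignment fixture. Turn the two large knurled screws on top of the block, one after the other, until the bright spot sits on the centre of the tile engraved with a cross (not the ring tile or the tile of parallel bars), then let go.

Things in the scene. Friction and masses are not known exactly. Their poses are not given: they have to be found in the camera images.
- near_screw_knob (a point): Middle of the near knurled head: upright cylinder 36 mm across, 22 high, on a 12 mm stem with 20 mm free below. Of the two on the grey block, the one nearer the robot; all else is 30 mm lower. Fixed axes of the fixture: z up, x from near to far screw, y from tiles to block. Clockwise (from above) moves the spot straight away from this screw's axis, 45 mm per rad, else nearer. 0.05 N m.
- far_screw_knob (a point): Middle of the far head: identical, same axes, on the same block, 100 mm along x from the near one. It swings the lamp arm, so the spot circles about the near screw's axis in the same sense at 0.23 of the angle: clockwise sends it towards -x (45 mm per rad). 0.07 N m. Either screw stays where left and needs at most 1.3 rad; it moves the spot only in its own way. Stops 1.45 rad from mid.
- spot_centre (a point): Centre of the spot of light: a bright pale disc 16 mm across on the black plate beside the block, 16 mm above the bench, 130 to 260 mm from the near screw's axis. It cannot be touched; turn the screws to move it.
- cross_mark (a point): Centre of the engraved cross (lines 40 mm long, 4 wide) on a flat grey metal tile 44 mm square, fixed on the black plate. Two tiles of the same size, engraved with a ring and with four parallel bars, are decoys; the three change places.

How it is judged:
By the outcome, as a careful person would: the job done as asked, in the order asked, and still so for the second after the job is handed in, with the robot touching nothing.
It also fails if it takes over 38 s, if anything falls off the work surface, if the arm or the gripper's body presses on something with over 40 N, if the wrist force passes 120 N, or if a joint passes its speed limit or range.

## Robot

A 6-joint arm with a two-finger parallel gripper is mounted at the origin on the work surface. World frame = base frame: x ahead of the robot, y to its left, z up, the work surface at z = 0. Lengths are in mm, angles in rad, forces in N, time in s.
With the tool pointing down it reaches from about 275 to 750 mm from the base axis. Payload 10.2 kg.
Tool frame: the origin (TCP) lies between the finger pads; the fingertips stand 11 mm ahead of it and the grasp point (between the pads) lies 8 mm behind it (ctrl.tip_extent is the distance from the TCP to the fingertips, in mm); z points along the fingers, y is the direction in which the jaws open and shut (so a half turn about z gives the same grasp; the last joint's range is limited). The gripper opens to 85 mm and grips with 20 to 120 N. Pads are 22 mm wide; open, the fingers measure 114 mm over their backs; the gripper's body (76 mm by 85 mm) begins 54 mm behind the grasp point. The pads swing forward as they close: fully open they stand 13 mm farther back than shut.
Start: joints at [-1.326, 0.313, 1.498, -0, 1.331, -0.223], TCP at [236.724, -468.608, 242.294] pointing down, gripper open.
Joint ranges: [-2.94, 2.94], [-0.97, 2.17], [0.19, 2.56], [-1.23, 4.37], [0.02, 3.11], [-2.88, 2.88]. Speed limits (rad/s): [2.39, 2.39, 3.01, 3.14, 3.14, 3.14].

## Interface

Orientations are given as a unit quaternion [w, x, y, z].
In Python, from rig import ctrl gives the robot as it stands.
- The arm moves only by the tool apply_moves, never from a script. Its argument "commands" is a list of rows, each a list of 5 numbers: the finger opening in cm, from 0 to 8.54, then the shift along the tool's x, y, z in cm, then the turn about the tool's z in rad. In form: [[jaw, dx, dy, dz, roll], ...]. A call has 1 to 12 rows; each row shifts and turns the commanded pose from where the row before left it, along the tool's axes as they then stand; what a row does not reach is not made up. A row lasts 1/12 s, in which the tool goes at most 41.7 mm and 7.16 degrees, less where a joint would pass 70% of its speed; a pose out of reach is approached as far as the arm can. A call with a gripper value outside its range is refused whole. The fingers move at their own pace and stop on an object; "squeeze" is the grip in N (left out, the last holds). Time passes only in rows, so rows that do not move let the fingers close. It gives the time, the measured TCP pose, the force and the opening at its end, in the units of the state.
- ctrl.sense(): the state, without advancing time (a new reading comes with each control period).
- ctrl.capture(name): name is "side" or "top" or "wrist"; returns the picture (384x512x3 uint8, red, green, blue); there is no depth.
- ctrl.camera_info(name): a dict with "fov_y" (degrees; the focal length in pixels is half the picture's height over the tangent of half this angle, whatever the lens; pixels are square), "cx", "cy" (the principal point, pixels), "dist_coeffs" ([k1, k2, p1, p2, k3] as OpenCV has them; the pictures are not rectified), "camera_from_world" (4x4, takes a point from world to camera coordinates). Camera axes: x right, y down, z forward; pixel columns grow to the right and rows downward; lengths in mm; the calibration is good to about 2 mm. A picture is of the moment at which its call begins: read the wrist's pose just before it. camera_info takes no time and is no camera call; for the wrist camera it gives the pose at the moment of the call.
- ctrl.finish_job(): hands the job in, once; it reports no verdict.
The state is a dict: "time_s": time; "joints": joint angles; "dq": joint speeds; "tau": joint torques, N m; "eef_pos": TCP position; "ee_rot": TCP orientation; "force": force on the tool from outside, world axes, zero at the start; "wrist_torque": the same for the moment, N m; "grip_width": opening from 0.0 (shut) to 1.0 (fully open).
Only numpy, scipy, OpenCV 4.12 (cv2) and the standard library are available. Lean on these libraries where they do the work, as an engineer would, in place of code of your own. Each camera call takes 0.05 s, during which the arm holds its last target.

## Working session

There is one attempt and no reset: what is moved stays moved. The work goes in short steps, Python scripts to look and compute and a tool call to move; the robot and the scene stay as the last step left them, time stands still between calls to the robot, and variables do not carry over. Pictures are saved under pics/ and viewed, and the job is handed in when it is done.

Besides the shell and the picture viewer there is one more tool, called after "Emit:" by a JSON object that holds its "name" and its "arguments", one argument or row to a line. apply_moves: Moves the arm, as the interface text tells. Its arguments: {"type":"object","properties":{"commands":{"type":"array"},"squeeze":{"type":"number"}},"required":["commands"]}

```bash
mkdir -p pics; cat > h.py <<'E'
import numpy as np,cv2
from rig import ctrl
def K(i,h=384):
    f=h/2/np.tan(np.radians(i["fov_y"])/2); return np.array([[f,0,i["cx"]],[0,f,i["cy"]],[0,0,1.]])
def ray(i,px):
    p=cv2.undistortPoints(np.array([[px]],float),K(i),np.array(i["dist_coeffs"],float))[0,0]
    T=np.array(i["camera_from_world"]);R=T[:3,:3];o=-R.T@T[:3,3];return o,R.T@np.array([p[0],p[1],1])
def onz(i,px,z):
    o,d=ray(i,px);return o+d*(z-o[2])/d[2]
def proj(i,P):
    T=np.array(i["camera_from_world"]);r=cv2.Rodrigues(T[:3,:3])[0]
    return cv2.projectPoints(np.array(P,float).reshape(-1,1,3),r,T[:3,3],K(i),np.array(i["dist_coeffs"],float))[0][:,0]
def save(im,n): cv2.imwrite(n,im[:,:,::-1])
E
python3 - <<'E'
from h import *
print(ctrl.sense())
for n in("side","top"):
    im=ctrl.capture(n);np.save(n+"0.npy",im);save(cv2.resize(im,(768,576)),f"pics/{n}0.png")
    i=ctrl.camera_info(n);print(n,i["fov_y"],i["cx"],i["cy"],i["dist_coeffs"]);T=np.array(i["camera_from_world"]);print(-T[:3,:3].T@T[:3,3])
E
```

```text
{'time_s': 0.0, 'joints': array([-1.32640739e+00,  3.13464758e-01,  1.49849021e+00, -2.35992033e-05,
        1.33100439e+00, -2.23409239e-01]), 'dq': array([-0.00116078, -0.00018315, -0.00015193,  0.00035655, -0.00103854,
       -0.00024864]), 'tau': array([ 1.44183591e-04, -4.12269545e+01, -2.59738898e+01, -2.01124121e-04,
        4.18698110e-03,  1.08441009e-05]), 'eef_pos': array([ 236.64820819, -468.34298411,  241.70752311]), 'ee_rot': array([-6.83193493e-04,  9.72769213e-01,  2.31774873e-01, -1.86275577e-05]), 'force': array([ 0.13924365, -0.26926981, -0.49593193]), 'wrist_torque': array([-0.01757866, -0.02934007, -0.03163659]), 'grip_width': 1.0011288767094961}
side 53.81616405096515 253.0749881938055 186.89389778214797 [-0.06721426  0.          0.          0.          0.        ]
[ 523.4642516  -530.59572476  520.65135655]
top 53.94363348622141 255.19773847945146 198.10554771801287 [-0.11606197  0.          0.          0.          0.        ]
[442.60290102 -21.66432677 728.33759294]
```

View pics/top0.png

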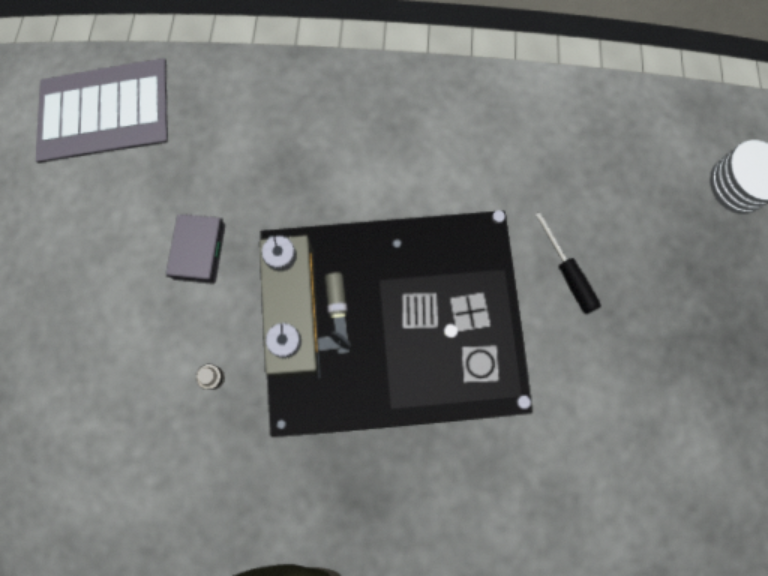

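View pics/side0.png

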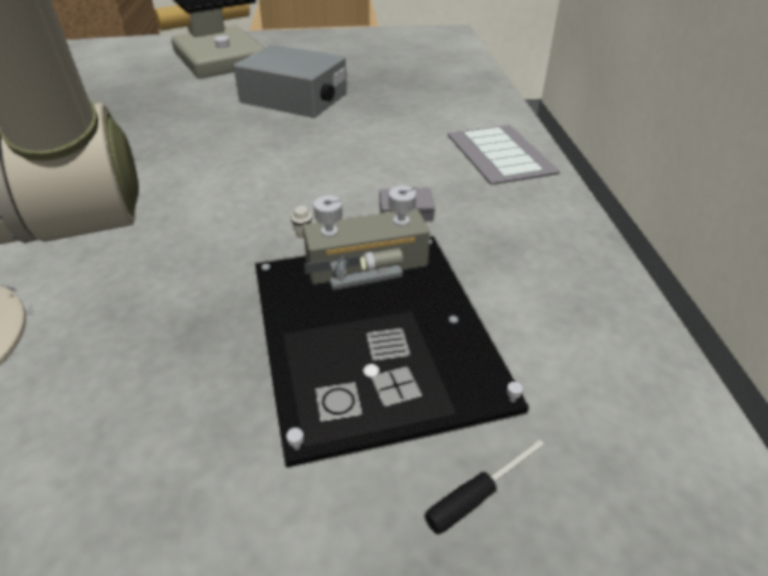

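The cross tile is at about (470,312) in the top view (768-wide scale) and (397,386) in the side view. The spot is at (451,331) in top. The near knob is at (283,340) and the far one at (278,252).

```bash
python3 - <<'E'
from h import *
t=np.load("top0.npy");s=np.load("side0.npy")
def crop(im,x0,y0,x1,y1,k,n): save(cv2.resize(im[y0:y1,x0:x1],None,fx=k,fy=k,interpolation=cv2.INTER_NEAREST),n)
crop(t,165,140,245,265,4,"pics/tk.png"); crop(s,190,115,300,200,6,"pics/sk.png")
for n,im,roi in(("top",t,(165,140,365,290)),("side",s,(170,115,360,310))):
    x0,y0,x1,y1=roi;g=cv2.cvtColor(im,cv2.COLOR_RGB2GRAY)[y0:y1,x0:x1]
    i=ctrl.camera_info(n)
    for th in(100,140,170,225):
        k,l,st,c=cv2.connectedComponentsWithStats((g>th).astype(np.uint8))
        for j in range(1,k):
            if st[j,4]>15: 
                p=c[j]+[x0,y0];print(n,th,p.round(1),st[j],onz(i,p,16).round(1),onz(i,p,100).round(1))
E
```

```text
top 100 [253.  207.9] [   0    0  200  150 9233] [573.9 -11.6  16. ] [558.5 -12.8 100. ]
top 100 [264.4 162. ] [97 20  5  5 17] [667.2 -27.6  16. ] [640.8 -26.9 100. ]
top 100 [224.2 201.2] [ 54  42  12  41 300] [583.1  44.7  16. ] [566.5  36.9 100. ]
top 100 [279.4 207.1] [103  55  24  24 455] [579.  -62.3  16. ] [563.  -57.5 100. ]
top 100 [311.4 209.3] [131  55  31  30 540] [ 579.  -123.9   16. ] [ 562.9 -111.9  100. ]
top 100 [217.1 228.8] [48 85 11  8 61] [528.8  53.6  16. ] [518.6  44.7 100. ]
top 100 [319.3 242.3] [143  90  25  25 273] [ 516.5 -141.6   16. ] [ 507.8 -127.4  100. ]
top 100 [319.7 242.2] [147  95  16  16 192] [ 516.8 -142.3   16. ] [ 508.  -128.1  100. ]
top 100 [186.9 282.4] [ 20 140   5   6  21] [424.7 101.1  16. ] [426.8  86.6 100. ]
top 140 [242.2 142.3] [ 65   0  29   7 136] [705.3  19.1  16. ] [674.3  14.3 100. ]
top 140 [276.6 141.2] [107   0  10   4  33] [712.4 -49.3  16. ] [680.6 -46.  100. ]
top 140 [297.  140.5] [123   0  20   3  37] [717.  -90.1  16. ] [684.6 -82.  100. ]
top 140 [332.  143.4] [164   0   7   8  45] [ 716.2 -160.8   16. ] [ 683.9 -144
[... 6159 characters left out ...]
 170 [246.7 172. ] [75 54  5  7 27] [574.3 102.8  16. ] [565.8  -2.6 100. ]
side 170 [336.9 197.4] [155  74  21  17 154] [745.9   5.2  16. ] [708.9 -84.  100. ]
side 170 [350.6 215.6] [176  93  10  14  64] [758.4 -47.2  16. ] [ 719.3 -127.7  100. ]
side 170 [247.2 246.7] [ 73 128   9   8  59] [ 557.2 -104.    16. ] [ 551.6 -175.   100. ]
side 170 [343.7 257.9] [169 140  10   7  55] [ 717.4 -144.6   16. ] [ 685.1 -208.8  100. ]
side 170 [195.9 289.7] [ 22 171   9   9  62] [ 470.  -183.8   16. ] [ 478.9 -241.5  100. ]
side 170 [350.1 301.9] [168 178  22  17 105] [ 703.9 -228.7   16. ] [ 673.9 -278.9  100. ]
side 225 [247.  246.7] [ 75 130   5   4  18] [ 557. -104.   16.] [ 551.4 -175.   100. ]
```

View pics/tk.png

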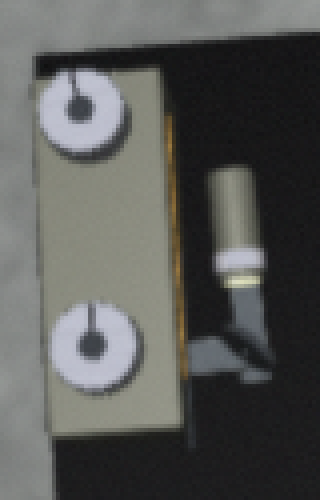

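View pics/sk.png

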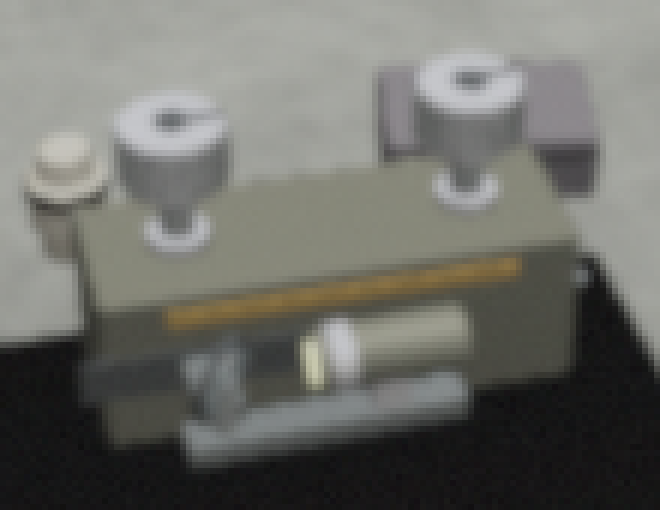

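```bash
cat > m.py <<'E'
from h import *
it,is_=ctrl.camera_info("top"),ctrl.camera_info("side")
def tri(a,b):
    o1,d1=ray(it,a);o2,d2=ray(is_,b)
    A=np.c_[d1,-d2];s=np.linalg.lstsq(A,o2-o1,rcond=None)[0];p,q=o1+s[0]*d1,o2+s[1]*d2
    return (p+q)/2,np.linalg.norm(p-q)
E
python3 - <<'E'
from m import *
N=tri((187.7,226.1),(218.3,135.0));F=tri((184.8,167.2),(268.1,128.1));print(N,F,np.linalg.norm(N[0]-F[0]))
z=(N[0][2]+F[0][2])/2
n=onz(it,(187.7,226.1),z);f=onz(it,(184.8,167.2),z);print(n,f,np.linalg.norm(f-n))
C=onz(it,(313.1,207.6),16);Cs=onz(is_,(263.7,256.95),16);print("cross",C,Cs,tri((313.1,207.6),(263.7,256.95)))
S=onz(it,(300.2,220),16);Ss=onz(is_,(247,246.7),16);print("spot",S,Ss)
def pol(p):
    d=(p-n)[:2];return np.hypot(*d),np.arctan2(d[1],d[0])
for c,s in((C,S),(Cs,Ss)):
    r1,a1=pol(c);r0,a0=pol(s);print(r0,r1,"near cw",(r1-r0)/45,"far ccw",(a1-a0)/.23)
print(np.arctan2(*(f-n)[1::-1]))
E
```

```text
(array([517.99751604,  90.8591518 , 120.52598635]), np.float64(1.6987006398794207)) (array([616.88355155, 106.25770155, 120.753406  ]), np.float64(1.7751749054205948)) 100.07804490346183
[517.13199683  90.73424428 120.63969618] [615.99355071 106.19874356 120.63969618] 100.06376753758516
cross [ 582.48052531 -127.12519921   16.        ] [ 583.06299416 -129.15926008   16.        ] (array([ 583.12159691, -127.44218642,   13.78412575]), np.float64(0.40555874358728905))
spot [ 556.67702692 -103.31029618   16.        ] [ 556.96573626 -104.1103348    16.        ]
198.03306058601584 227.44926310753692 near cw 0.6536933893671353 far ccw 0.39294374403791504
198.87467609229722 229.56491384594372 near cw 0.6820052834143666 far ccw 0.3897499133005372
0.1551683636428494
```

Both knob tops triangulate to z ≈ 120.6 with a spacing of 100.06 mm, against 100 given. I'll move above the near knob at the current height.

Emit:
{"name": "apply_moves", "arguments": {
  "commands": [
    [8.5, 2.5, -1.86, 0, 0],
    [8.5, 2.5, -1.86, 0, 0],
    [8.5, 2.5, -1.86, 0, 0],
    [8.5, 2.5, -1.86, 0, 0],
    [8.5, 2.5, -1.86, 0, 0],
    [8.5, 2.5, -1.86, 0, 0],
    [8.5, 2.5, -1.86, 0, 0],
    [8.5, 2.5, -1.86, 0, 0],
    [8.5, 2.5, -1.86, 0, 0],
    [8.5, 2.5, -1.86, 0, 0]
  ],
  "squeeze": 30
}}

```text
time_s: 0.93
eef_pos: [376.3, -188.3, 242.2]
ee_rot: [-0.0, 0.973, 0.232, -0.0]
force: [0.4, -0.7, -0.4]
grip_width: 0.998
```

Emit:
{"name": "apply_moves", "arguments": {
  "commands": [
    [8.5, 2.5, -1.86, 0, 0],
    [8.5, 2.5, -1.86, 0, 0],
    [8.5, 2.5, -1.86, 0, 0],
    [8.5, 2.5, -1.86, 0, 0],
    [8.5, 2.5, -1.86, 0, 0],
    [8.5, 2.5, -1.86, 0, 0],
    [8.5, 2.5, -1.86, 0, 0],
    [8.5, 2.5, -1.86, 0, 0],
    [8.5, 2.5, -1.86, 0, 0],
    [8.5, 2.5, -1.86, 0, 0],
    [8.5, 0, 0, 0, 0],
    [8.5, 0, 0, 0, 0]
  ]
}}

```text
time_s: 1.93
eef_pos: [515.2, 89.9, 241.7]
ee_rot: [-0.0, 0.972, 0.233, -0.001]
force: [0.2, -0.3, -0.5]
grip_width: 0.996
```

```bash
cat > w.py <<'E'
from m import *
import sys
from scipy.spatial.transform import Rotation as Ro
def rot(q): return Ro.from_quat([q[1],q[2],q[3],q[0]]).as_matrix()
def delta(t):
    s=ctrl.sense();R=rot(s["ee_rot"]);print("pos",s["eef_pos"].round(1),"yaw x",round(np.arctan2(R[1,0],R[0,0]),3),"tool delta mm",(R.T@(np.array(t)-s["eef_pos"])).round(1),"t",s["time_s"],"F",s["force"].round(1),"grip",s["grip_width"],"j",s["joints"].round(2))
E
python3 - <<'E'
from w import *
delta((517.5,90.8,103))
i=ctrl.camera_info("wrist");im=ctrl.capture("wrist")
for P,c in(((517.5,90.8,120.6),(255,0,0)),((616.4,106.2,120.6),(0,255,0)),((583,-127.4,16),(0,0,255))):
    p=proj(i,P)[0];print(p)
    if abs(p).max()<2000: cv2.drawMarker(im,tuple(int(v) for v in p),c)
save(cv2.resize(im,(768,576)),"pics/w1.png")
E
```

```text
pos [515.2  89.9 241.7] yaw x 0.47 tool delta mm [  2.6   0.3 138.7] t 1.9333 F [ 0.2 -0.3 -0.5] grip 0.9959591304194833 j [-0.05  0.31  1.5  -0.    1.33  1.05]
[253.25870824 178.20673681]
[298.28660456  44.94573692]
[457.64190578 190.38255115]
```

View pics/w1.png

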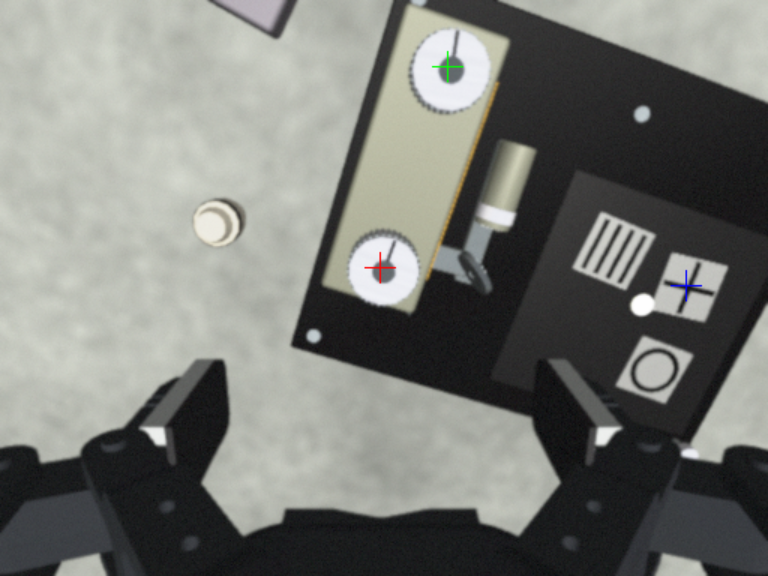

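In the wrist view the near knob's hub is at (384,271) and the far hub at (451,70). Both are within about 2 mm of my projected points. The cross at (688,287) and the spot at (642,305) also agree.

```bash
python3 - <<'E'
from w import *
i=ctrl.camera_info("wrist")
n=onz(i,(256,180.5),120.6);f=onz(i,(300.5,46.7),120.6);print(n,f,np.linalg.norm(n-f))
c=onz(i,(690/1.5,287/1.5),16);s=onz(i,(642/1.5,304.5/1.5),16);print(c,s)
def pol(p):
    d=(p-n)[:2];return np.hypot(*d),np.arctan2(d[1],d[0])
r1,a1=pol(c);r0,a0=pol(s);print(r0,r1,(r1-r0)/45,(a1-a0)/.23)
delta(((n[0]+517.5)/2,(n[1]+90.8)/2,103))
E
```

```text
[516.59516573  87.14662623 120.6       ] [615.94749131 103.18508886 120.6       ] 100.63854570150352
[ 582.80551578 -131.61022687   16.        ] [ 555.4856199  -107.50309434   16.        ]
198.4968038547671 228.5571509083852 0.6680077123026245 0.42043808502138
pos [515.   89.  241.8] yaw x 0.469 tool delta mm [  2.    0.9 138.8] t 1.9833 F [-0.3 -0.5 -0.3] grip 0.9970524053536924 j [-0.05  0.31  1.5  -0.    1.33  1.05]
```

Emit:
{"name": "apply_moves", "arguments": {
  "commands": [
    [8.5, 0.2, 0.1, 2, 0],
    [8.5, 0, 0, 2, 0],
    [8.5, 0, 0, 2, 0],
    [8.5, 0, 0, 2, 0],
    [8.5, 0, 0, 2, 0],
    [8.5, 0, 0, 2, 0],
    [8.5, 0, 0, 1, 0],
    [8.5, 0, 0, 0.8, 0],
    [8.5, 0, 0, 0, 0],
    [8.5, 0, 0, 0, 0]
  ]
}}

```text
time_s: 2.82
eef_pos: [517.8, 88.5, 104.9]
ee_rot: [0.0, 0.973, 0.232, 0.0]
force: [0.6, 0.2, 1.1]
grip_width: 0.997
```

```bash
python3 - <<'E'
from w import *
delta((517.2,89.5,103))
im=ctrl.capture("side");save(cv2.resize(im[90:280,140:340],None,fx=4,fy=4),"pics/s2.png")
im=ctrl.capture("wrist");save(im,"pics/w2.png")
E
```

```text
pos [517.8  88.5 104.9] yaw x 0.467 tool delta mm [-0.1 -1.1  1.9] t 2.8167 F [0.6 0.2 1.1] grip 0.9971917975151482 j [-0.05  0.46  1.67 -0.    1.01  1.05]
```

View pics/s2.png

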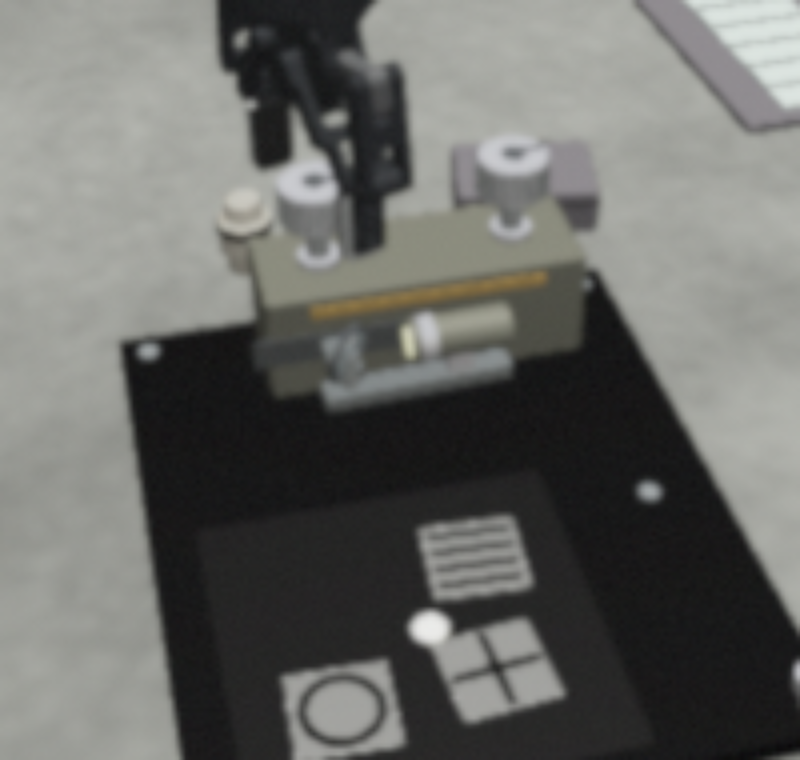

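View pics/w2.png

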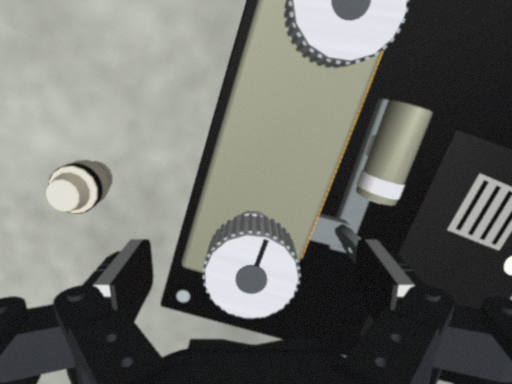

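The wrist view shows the near knob centred between the open fingers at (251,278), and the side view shows clearance above the block. I'll close on it.

Emit:
{"name": "apply_moves", "arguments": {
  "commands": [
    [8.5, 0, 0, 0.2, 0],
    [6, 0, 0, 0, 0],
    [4.5, 0, 0, 0, 0],
    [3, 0, 0, 0, 0],
    [3, 0, 0, 0, 0],
    [3, 0, 0, 0, 0],
    [3, 0, 0, 0, 0],
    [3, 0, 0, 0, 0]
  ],
  "squeeze": 30
}}

```text
time_s: 3.58
eef_pos: [517.4, 89.3, 102.6]
ee_rot: [-0.0, 0.973, 0.232, 0.0]
force: [-3.7, 3.2, 5.8]
grip_width: 0.41
```

```bash
python3 - <<'E'
from w import *
delta((517.2,89.5,103))
E
```

```text
pos [517.4  89.3 102.6] yaw x 0.468 tool delta mm [-0.1 -0.3 -0.4] t 3.5833 F [-3.7  3.2  5.8] grip 0.40956053181817775 j [-0.05  0.47  1.67  0.    1.    1.05]
```

The opening is 0.41, about 35 mm, so the knob is held, and the side force is small. Turning clockwise, slightly short of the full 0.67 rad.

Emit:
{"name": "apply_moves", "arguments": {
  "commands": [
    [3, 0, 0, 0, 0.05],
    [3, 0, 0, 0, 0.08],
    [3, 0, 0, 0, 0.08],
    [3, 0, 0, 0, 0.08],
    [3, 0, 0, 0, 0.08],
    [3, 0, 0, 0, 0.08],
    [3, 0, 0, 0, 0.08],
    [3, 0, 0, 0, 0.07],
    [3, 0, 0, 0, 0.05],
    [3, 0, 0, 0, 0],
    [3, 0, 0, 0, 0]
  ]
}}

```text
time_s: 4.5
eef_pos: [517.4, 89.2, 102.6]
ee_rot: [-0.0, 0.996, -0.091, -0.0]
force: [-2.5, 2.7, 5.5]
grip_width: 0.408
```

```bash
cat > spot.py <<'E'
from w import *
delta((517.2,89.5,103))
import time
def spot(n,z=16):
    im=ctrl.capture(n);i=ctrl.camera_info(n)
    roi=(255,180,350,270) if n=="top" else (185,210,300,300)
    x0,y0,x1,y1=roi;g=im[y0:y1,x0:x1].min(2)
    k,l,st,c=cv2.connectedComponentsWithStats((g>210).astype(np.uint8))
    for j in range(1,k):
        if st[j,4]>10: p=c[j]+[x0,y0];print(n,p.round(1),st[j,2:],onz(i,p,z).round(1))
    k=4 if n=="side" else 5
    save(cv2.resize(im[y0:y1,x0:x1],None,fx=k,fy=k,interpolation=cv2.INTER_CUBIC),f"pics/{n}_{sys.argv[1]}.png")
spot("top");spot("side")
E
python3 spot.py a
```

```text
pos [517.4  89.2 102.6] yaw x -0.182 tool delta mm [-0.3 -0.2 -0.4] t 4.5 F [-2.5  2.7  5.5] grip 0.4078787771671627 j [-0.05  0.47  1.67  0.    1.    1.7 ]
top [315.2 217.9] [ 8  7 44] [ 562.8 -131.9   16. ]
side [252.4 259.3] [ 8  7 46] [ 563.6 -132.3   16. ]
```

View pics/top_a.png

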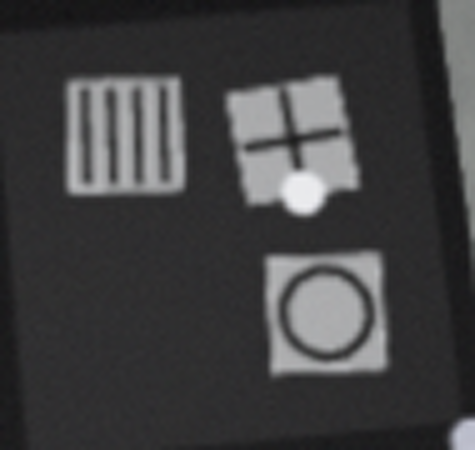

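View pics/side_a.png

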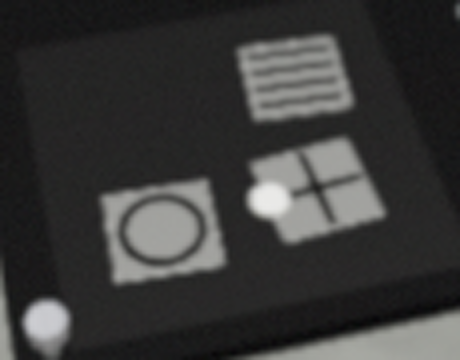

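The spot's radius now matches the cross within about 0.3 mm: top view spot (315.2,217.9) against cross (313.2,207.6), with the rest of the gap being rotation. I'll nudge 0.01, release, lift, move over the far knob and lower.

Emit:
{"name": "apply_moves", "arguments": {
  "commands": [
    [3, 0, 0, 0, 0.01],
    [3, 0, 0, 0, 0],
    [8.5, 0, 0, 0, 0],
    [8.5, 0, 0, 0, 0],
    [8.5, 0, 0, 0, 0],
    [8.5, 0, 0, 0, 0],
    [8.5, 0, 0, 0, 0],
    [8.5, 0, 0, 0, 0],
    [8.5, 0, 0, -2, 0],
    [8.5, 0, 0, -2, 0],
    [8.5, 0, 0, -2, 0],
    [8.5, 0, 0, 0, 0]
  ]
}}

```text
time_s: 5.6
eef_pos: [519.1, 88.8, 165.9]
ee_rot: [-0.0, 0.995, -0.096, 0.003]
force: [-0.3, 0.2, 0.3]
grip_width: 0.994
```

Emit:
{"name": "apply_moves", "arguments": {
  "commands": [
    [8.5, 2.36, -0.83, 0, 0],
    [8.5, 2.36, -0.83, 0, 0],
    [8.5, 2.36, -0.82, 0, 0],
    [8.5, 2.36, -0.82, 0, 0],
    [8.5, 0, 0, 0, 0],
    [8.5, 0, 0, 0, 0]
  ]
}}

```text
time_s: 6.1
eef_pos: [616.6, 103.3, 161.0]
ee_rot: [0.0, 0.995, -0.096, -0.001]
force: [-0.6, 0.3, 0.6]
grip_width: 0.994
```

```bash
sed -i 's/517.2,89.5,103/616.3,104.6,102.6/' spot.py; python3 spot.py b; python3 - <<'E'
from h import *
save(ctrl.capture("wrist"),"pics/w3.png")
E
```

```text
pos [616.6 103.3 161. ] yaw x -0.192 tool delta mm [-0.5 -1.3 58.4] t 6.1 F [-0.6  0.3  0.6] grip 0.994315990335031 j [-0.02  0.6   1.28 -0.    1.26  1.74]
top [315.4 217.7] [ 8  8 48] [ 563.1 -132.4   16. ]
side [252.2 259.6] [ 8  6 40] [ 563.2 -132.9   16. ]
```

View pics/w3.png

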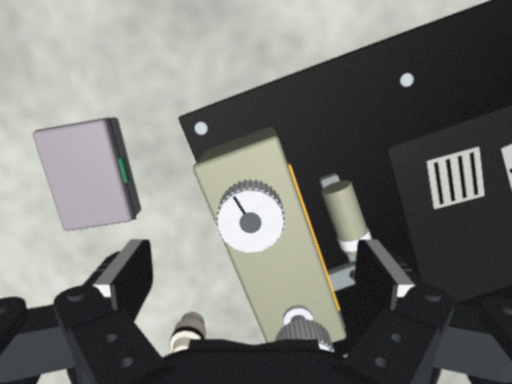

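The far knob is centred between the fingers at (250,221), and the spot stayed put after release. Descending and gripping.

Emit:
{"name": "apply_moves", "arguments": {
  "commands": [
    [8.5, 0, -0.1, 1.5, 0],
    [8.5, 0, 0, 1.5, 0],
    [8.5, 0, 0, 1.5, 0],
    [8.5, 0, 0, 1.2, 0],
    [8.5, 0, 0, 0, 0],
    [8.5, 0, 0, 0, 0]
  ]
}}

```text
time_s: 6.75
eef_pos: [616.4, 104.2, 105.4]
ee_rot: [0.0, 0.995, -0.096, -0.0]
force: [-0.6, 0.4, 0.5]
grip_width: 0.997
```

Emit:
{"name": "apply_moves", "arguments": {
  "commands": [
    [6, 0, 0, 0, 0],
    [4.5, 0, 0, 0, 0],
    [3, 0, 0, 0, 0],
    [3, 0, 0, 0, 0],
    [3, 0, 0, 0, 0],
    [3, 0, 0, 0, 0],
    [3, 0, 0, 0, 0]
  ],
  "squeeze": 35
}}

```text
time_s: 7.33
eef_pos: [617.0, 104.8, 106.1]
ee_rot: [-0.0, 0.995, -0.096, 0.001]
force: [-0.2, 4.7, 6.1]
grip_width: 0.414
```

Gripped at 0.414, about 35 mm. Turning anticlockwise by 0.39.

Emit:
{"name": "apply_moves", "arguments": {
  "commands": [
    [3, 0, 0, 0, -0.05],
    [3, 0, 0, 0, -0.08],
    [3, 0, 0, 0, -0.08],
    [3, 0, 0, 0, -0.08],
    [3, 0, 0, 0, -0.06],
    [3, 0, 0, 0, -0.04],
    [3, 0, 0, 0, 0],
    [3, 0, 0, 0, 0]
  ]
}}

```text
time_s: 8.0
eef_pos: [617.0, 105.1, 106.1]
ee_rot: [-0.001, 0.995, 0.099, 0.001]
force: [0.0, 5.7, 4.4]
grip_width: 0.41
```

```bash
python3 spot.py c
```

```text
pos [617.  105.1 106.1] yaw x 0.198 tool delta mm [-0.8  0.4  3.5] t 8.0 F [0.  5.7 4.4] grip 0.40956114795176674 j [-0.02  0.66  1.34  0.    1.15  1.35]
top [313.2 207.9] [ 8  8 49] [ 582.  -127.4   16. ]
side [263.5 256.2] [ 8  7 44] [ 582.9 -127.6   16. ]
```

View pics/top_c.png

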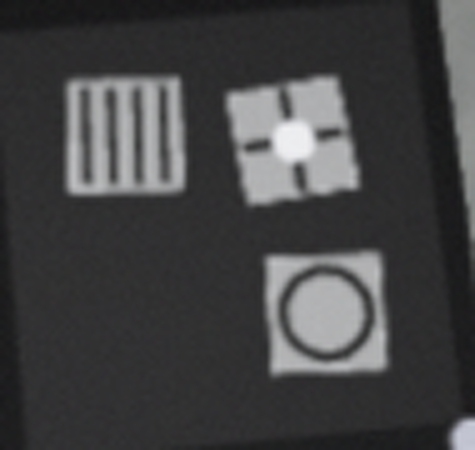

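View pics/side_c.png

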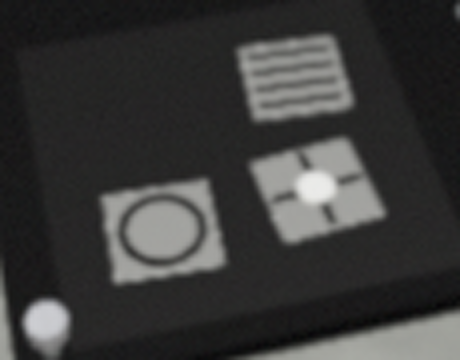

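The spot is on the cross centre in both views: top (313.2,207.9) against cross (313.2,207.6), side (263.5,256.2) against (263.6,256.4). Releasing and lifting.

Emit:
{"name": "apply_moves", "arguments": {
  "commands": [
    [8.5, 0, 0, 0, 0],
    [8.5, 0, 0, 0, 0],
    [8.5, 0, 0, 0, 0],
    [8.5, 0, 0, 0, 0],
    [8.5, 0, 0, 0, 0],
    [8.5, 0, 0, 0, 0],
    [8.5, 0, 0, -2, 0],
    [8.5, 0, 0, -2, 0],
    [8.5, 0, 0, -2, 0],
    [8.5, 0, 0, -2, 0],
    [8.5, 0, 0, 0, 0],
    [8.5, 0, 0, 0, 0]
  ]
}}

```text
time_s: 9.1
eef_pos: [616.9, 104.2, 186.1]
ee_rot: [0.0, 0.995, 0.099, 0.001]
force: [0.4, 0.2, -0.7]
grip_width: 0.994
```

```bash
python3 spot.py d
```

```text
pos [616.9 104.2 186.1] yaw x 0.198 tool delta mm [-0.7 -0.6 83.5] t 9.1 F [ 0.4  0.2 -0.7] grip 0.9940909626131309 j [-0.02  0.58  1.25 -0.    1.31  1.35]
top [313.3 207.8] [ 8  8 53] [ 582.  -127.6   16. ]
side [263.5 256.3] [ 8  7 43] [ 582.9 -127.8   16. ]
```

View pics/top_d.png

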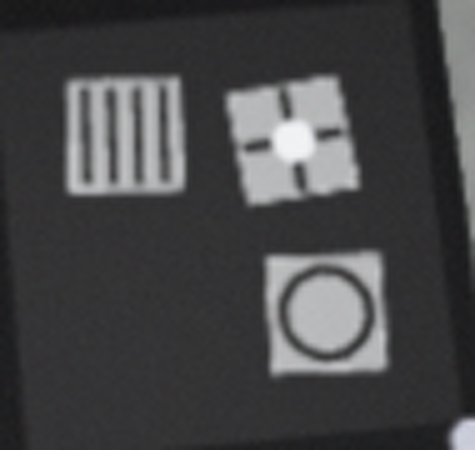

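The spot stays centred on the cross after release, and the arm is clear.

```bash
python3 -c "
from rig import ctrl
print(ctrl.finish_job())"
```

```text
the job is handed in; nothing more can be done
None
```

The bright spot now sits on the centre of the cross tile, and the job is handed in at about 9.2 s of the 38 s allowed. I turned the near screw about 0.66 rad clockwise and released it, then turned the far screw 0.39 rad anticlockwise and released it.

- **Final position:** after letting go, the spot was within about 0.5 mm of the cross centre in both fixed views: top (313.3, 207.8) against (313.2, 207.6), side (263.5, 256.3) against (263.6, 256.4).
- **Arm:** it was lifted to a TCP height of 186 mm with the jaws open. The force reading was under 1 N.
- **Disagreement between cameras:** the wrist camera placed everything about 1–4 mm off from the fixed cameras, mostly along y. The turn angles it gave still agreed, to 0.03 rad at worst. I took the final check from the spot and the cross in the same picture, so that offset does not affect it.

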